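Scrape tile chips off the draining plate and restock the caddy

TASK

Take the scraper block and wipe all the broken tile chips off the open edge of the draining plate into the catch tray without touching the sharp chips with the fingers, then stand the scraper upright in its rest again. After that put the cleaning supplies back upright into the caddy, one after another in pocket order: round tin in the pocket with one pip, square carton in two, jar in three, squat tub in four; if one is missing today, leave its pocket empty and go on to the next. Leave the soap, sponge and mug alone.

Things in the scene. Friction and masses are not known exactly. Their poses are not given: they have to be found in the camera images.
- plate_mid (a point): Middle of the top of the fixed flat steel draining plate, 50 mm above the counter; z up, x points away from its open edge, y along that edge. The flat reaches 110 mm either way along x, 80 mm along y. Lips 10 mm high and 6 mm thick bound its far (+x) side and both y sides; the -x edge is open.
- plate_edge (a point): Middle of the plate's open edge, at its top face (110 mm from plate_mid); same axes. Whatever is pushed past it towards -x drops into the catch tray.
- tray_in (a point): Centre of the inner floor of the fixed grey catch tray below the open edge, 46 mm below the plate's top; same axes. Inner floor 97 mm (x) by 192 mm (y); rim 36 mm above this floor. It begins about 6 mm behind the open edge, under the plate, and reaches 91 mm out from it.
- scraper: Loose scraper block, 180 g, upright in its rest; origin at the centre of its underside, z up. Foot: 64 mm long (y), 24 mm thick (x; the lowest 10 mm, of rubber, 18 mm), up to 22 mm height. Above it a wooden grip 22 mm thick (x), 56 mm long (y), from 22 to 74 mm height, to be pinched across its thickness. The same both ways round.
- rest: Fixed white shallow tray in which the scraper stands; origin at the centre of its underside, z up. Outside 54 mm (x) by 96 mm (y), rim 12 mm high, inner floor 46 by 88 mm, 4 mm above the counter. The scraper's long side (its y) lies along the rest's y.
- caddy: Fixed low white caddy, origin at the centre of its underside; 257 mm along x, 19 mm high. Four open square pockets in a row along x, numbered by black raised pips on the flange on its -y side (which reaches 56 mm from the middle; the +y side 34 mm).
- pocket1 (a point): Centre of the floor of the pocket with one pip; axes of the caddy. The pocket is 58 mm square inside (5 mm walls, pitch 63 mm along the caddy's x), its floor 5 mm above the counter, its rim 14 mm above the floor.
- pocket2 (a point): Centre of the floor of the pocket with two pips; axes of the caddy. The pocket is 58 mm square inside (5 mm walls, pitch 63 mm along the caddy's x), its floor 5 mm above the counter, its rim 14 mm above the floor.
- pocket3 (a point): Centre of the floor of the pocket with three pips; axes of the caddy. The pocket is 58 mm square inside (5 mm walls, pitch 63 mm along the caddy's x), its floor 5 mm above the counter, its rim 14 mm above the floor.
- pocket4 (a point): Centre of the floor of the pocket with four pips; axes of the caddy. The pocket is 58 mm square inside (5 mm walls, pitch 63 mm along the caddy's x), its floor 5 mm above the counter, its rim 14 mm above the floor.
- tin: Round metal tin, 40 mm across and 85 mm tall, with a cap 33 mm across on top, 95 mm tall in all, 150 g. Loose, upright on the counter; origin at the centre of its underside, z up. Belongs in the pocket with one pip. May be absent (None).
- carton: Square cardboard carton, 38 by 38 mm (sides along its x and y) and 76 mm tall, 120 g. Loose, upright on the counter; origin at the centre of its underside, z up. Belongs in the pocket with two pips. May be absent (None).
- jar: Round jar, 36 mm across up to 40 mm height, with a lid 42 mm across from there to 60 mm, 140 g. Loose, upright on the counter; origin at the centre of its underside, z up. Belongs in the pocket with three pips. May be absent (None).
- tub: Squat round tub, 46 mm across, with a lid 47 mm across from 36 to 46 mm height, 46 mm tall, 130 g. Loose, upright on the counter; origin at the centre of its underside, z up. Belongs in the pocket with four pips. May be absent (None).
- chip1: Loose chip of broken brown tile, flat, about 25 by 20 mm and 9 mm thick, 12 g, lying on the plate; origin at the centre of its underside. May be absent (None).
- chip2: Loose chip of broken brown tile, flat, about 25 by 20 mm and 9 mm thick, 12 g, lying on the plate; origin at the centre of its underside. May be absent (None).
- chip3: Loose chip of broken brown tile, flat, about 25 by 20 mm and 9 mm thick, 12 g, lying on the plate; origin at the centre of its underside. May be absent (None).
- chip4: Loose chip of broken brown tile, flat, about 25 by 20 mm and 9 mm thick, 12 g, lying on the plate; origin at the centre of its underside. May be absent (None).
- chip5: Loose chip of broken brown tile, flat, about 25 by 20 mm and 9 mm thick, 12 g, lying on the plate; origin at the centre of its underside. May be absent (None).
- chip6: Loose chip of broken brown tile, flat, about 25 by 20 mm and 9 mm thick, 12 g, lying on the plate; origin at the centre of its underside. May be absent (None).
- soap: Dish soap bottle, 60 mm across, 170 mm tall; a bystander to be left alone; origin at the centre of its underside, z up.
- sponge: Sponge block, 70 by 110 mm, 34 mm high; a bystander to be left alone; origin at the centre of its underside, z up.
- mug: White mug, 80 mm across, 90 mm tall; a bystander to be left alone; origin at the centre of its underside, z up.

How it is judged:
By the outcome, as a careful person would: the job done as asked, in the order asked, and still so for the second after the job is handed in, with the robot touching nothing.
Of tin, carton, jar, tub only 3 to 4 are there at a start; the rules pass over those that are not, and their reading is None.
Of chip1, chip2, chip3, chip4, chip5, chip6 only 4 to 6 are there at a start; the rules pass over those that are not, and their reading is None.
At some moment in a run one of chip1, chip2, chip3, chip4, chip5, chip6, tub may be knocked a few centimetres aside while the robot is not near it.
It also fails if it takes over 210 s, if anything falls off the work surface, if the arm or the gripper's body presses on something with over 40 N, if the wrist force passes 120 N, or if a joint passes its speed limit or range.

ROBOT

A 6-joint arm with a two-finger parallel gripper is mounted at the origin on the work surface. World frame = base frame: x ahead of the robot, y to its left, z up, the work surface at z = 0. Lengths are in m, angles in rad, forces in N, time in s.
With the tool pointing down it reaches from about 0.375 to 0.9 m from the base axis. Payload 3.1 kg.
Tool frame: the origin (TCP) lies at the very end of the fingers, on their centre line; the grasp point (between the pads) lies 19 mm behind it; z points along the fingers, y is the line along which they close (so a half turn about z gives the same grasp; the last joint's range is limited). The gripper opens to 85 mm and grips with 20 to 120 N. Pads are 22 mm wide; open, the fingers measure 114 mm over their backs; the gripper's body (76 mm by 85 mm) begins 54 mm behind the grasp point. The pads swing forward as they close: fully open they stand 13 mm farther back than shut.
Start: joints at [1.111, 0.527, 1.433, -0, 1.181, -0.178], TCP at [0.173, 0.601, 0.192] pointing down, gripper open.
Joint ranges: [-3.08, 3.08], [-0.75, 2.2], [0.22, 2.44], [-1.43, 4.57], [0, 2.65], [-2.85, 2.85]. Speed limits (rad/s): [2.79, 2.79, 3.14, 3.14, 3.14, 3.14].

INTERFACE

Orientations are given as a unit quaternion [x, y, z, w].
In Python, from station import telemetry, snapshot, ticket gives the robot as it stands.
- The arm moves only by the tool move_arm, never from a script. Its argument "commands" is text: rows parted by semicolons, each of 7 numbers parted by spaces: the shift along the tool's x, y, z in mm, then the turn, a rotation vector about the tool's x, y, z in degrees, then the opening, from -1 (shut) to 1 (fully open). A call has exactly 5 rows; each row is the pose to reach, as a shift and turn from the pose commanded when the call began, along the tool's axes at that moment; what a row does not reach only later rows make up. A row lasts 1/8 s, in which the tool goes at most 62.5 mm and 10.7 degrees, less where a joint would pass 70% of its speed; a pose out of reach is approached as far as the arm can. A call with a gripper value outside its range is refused whole. The fingers move at their own pace and stop on an object; "grip_force" is the grip in N (left out, the last holds). Time passes only in rows, so rows that repeat a pose let the fingers close, or fill a call up. It gives the time, the measured TCP pose, the force, the opening and the grip force at its end, in the units of the state.
- telemetry.sense(): the state, without advancing time (a new reading comes with each control period).
- snapshot(name): name is "scene" or "top" or "wrist"; returns a dict with "image" (420x560x3 uint8, red, green, blue), "fx", "fy", "cx", "cy" (pixels), "k1" (the pictures are not rectified: a ray, as slopes to the right and down, at radius r is drawn at 1 + k1 r^2 times it, then the intrinsics apply), "pose" (4x4, takes a point from camera to world coordinates). Camera axes: x right, y down, z forward; pixel columns grow to the right and rows downward; lengths in m; the calibration is good to about 2 mm. A picture is of the moment at which its call begins. There is no depth.
- ticket.sign_off(): hands the job in; it is judged then, once.
The state is a dict: "t": time; "q": joint angles; "qd": joint speeds; "tau": joint torques, N m; "tcp_pos": TCP position; "tool_rot": TCP orientation; "force": force on the tool from outside, world axes, zero at the start; "ft_torque": the same for the moment, N m; "finger_gap": opening from 0.0 (shut) to 1.0 (fully open); "gripper_force": force on a finger pad.
Only numpy, scipy, OpenCV 4.12 (cv2) and the standard library are available. Lean on these libraries where they do the work, as an engineer would, in place of code of your own. Each camera call takes 0.05 s, during which the arm holds its last target. There are 200 camera calls.

## Working session

There is one attempt and no reset: what is moved stays moved. The work goes in short steps, Python scripts to look and compute and a tool call to move; the robot and the scene stay as the last step left them, time stands still between calls to the robot, and variables do not carry over. Pictures are saved under pics/ and viewed, at most 14 in all, crops included, and the job is handed in when it is done.

Besides the shell and the picture viewer there is one more tool, called after ">>>" as name(argument=value, ...), one argument or row to a line, values as JSON. move_arm: Moves the arm, as the interface text tells. Its arguments: {"type":"object","properties":{"commands":{"type":"string"},"grip_force":{"type":"number"}},"required":["commands"]}

```bash
ls; mkdir -p pics; cat > h.py <<'E'
import numpy as np, cv2, pickle
from scipy.spatial.transform import Rotation as R
def snap(name, f):
    from station import snapshot
    s=snapshot(name); cv2.imwrite(f'pics/{f}.png', s['image'][:,:,::-1]); pickle.dump(s,open(f'pics/{f}.pkl','wb')); return s
def load(f): return pickle.load(open(f'pics/{f}.pkl','rb'))
def p2w(s,u,v,z):
    d=np.array([(u-s['cx'])/s['fx'],(v-s['cy'])/s['fy']]); x=d.copy()
    for _ in range(20): x=d/(1+s['k1']*(x@x))
    P=np.array(s['pose']); r=P[:3,:3]@np.array([x[0],x[1],1]); o=P[:3,3]
    return o+r*(z-o[2])/r[2]
def w2p(s,p):
    P=np.array(s['pose']); c=P[:3,:3].T@(np.asarray(p)-P[:3,3]); x=c[:2]/c[2]; x=x*(1+s['k1']*(x@x))
    return np.array([s['fx']*x[0]+s['cx'],s['fy']*x[1]+s['cy']])
def st():
    from station import telemetry
    return telemetry.sense()
def delta(target, yaw=None):
    """tool-frame shift mm & turn to reach a world TCP point, tool down; yaw = world angle of closing line (mod 180)"""
    s=st(); r=R.from_quat(s['tool_rot']); d=r.inv().apply(np.array(target)-s['tcp_pos'])*1000
    print('t',round(s['t'],2),'shift',d.round(1),'gap',round(s['finger_gap'],3))
    y=r.apply([0,1,0]); a=np.arctan2(y[1],y[0]); 
    if yaw is not None:
        da=(yaw-a+np.pi/2)%np.pi-np.pi/2
        print('turn z deg',np.degrees(-da).round(1),'q6',s['q'][5])
E
python3 - <<'E'
from h import *
for n in ('scene','top','wrist'):
    s=snap(n,n+'0'); print(n,s['fx'],s['cx'],s['cy'],s['k1'],np.array(s['pose']).round(3).tolist())
print(st())
a=cv2.imread('pics/top0.png');cv2.imwrite('pics/top0b.png',cv2.resize(a,(800,600),interpolation=cv2.INTER_CUBIC))
E
```

```text
pics
scene 468.4919010099556 271.8822930190086 209.69045071393245 0.031210571693804152 [[-0.454, 0.741, -0.494, 1.054], [0.891, 0.38, -0.249, 0.265], [0.003, -0.554, -0.833, 0.986], [0.0, 0.0, 0.0, 1.0]]
top 442.03320578685657 275.38939957447656 208.3012112179261 -0.09209521478639342 [[0.013, -0.982, 0.189, 0.3], [-1.0, -0.013, 0.001, -0.015], [0.001, -0.189, -0.982, 1.22], [0.0, 0.0, 0.0, 1.0]]
wrist 322.79834473981975 282.7647527892913 208.329642318129 -0.07294859112857385 [[0.276, 0.919, 0.28, 0.102], [0.961, -0.264, -0.083, 0.62], [-0.003, 0.292, -0.956, 0.374], [0.0, 0.0, 0.0, 1.0]]
{'t': 0.15, 'q': array([ 1.11147404e+00,  5.28284620e-01,  1.43358024e+00, -1.11472059e-05,
        1.18140814e+00, -1.78500671e-01]), 'qd': array([ 0.00091283, -0.00252326, -0.00449792,  0.00114352,  0.00061345,
       -0.00052503]), 'tau': array([ 2.37282675e-04, -4.42744339e+01, -1.78275275e+01, -2.95664786e-04,
        5.56020794e-03,  1.44581162e-05]), 'tcp_pos': array([0.17292044, 0.59997718, 0.19154765]), 'tool_rot': array([ 1.39947740e-01,  9.90158535e-01, -7.99424165e-04, -2.58526989e-04]), 'force': array([ 0.09222963, -0.16358579,  0.37808955]), 'ft_torque': array([-0.02303735,  0.02902886, -0.02377158]), 'gripper_force': 0.0, 'finger_gap': 1.0006655101196413}
```

View pics/top0b.png

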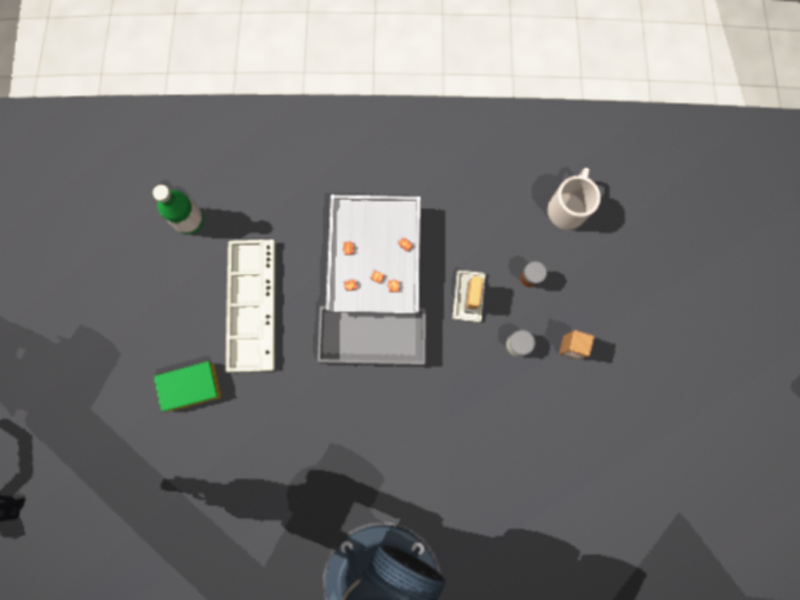

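View pics/scene0.png

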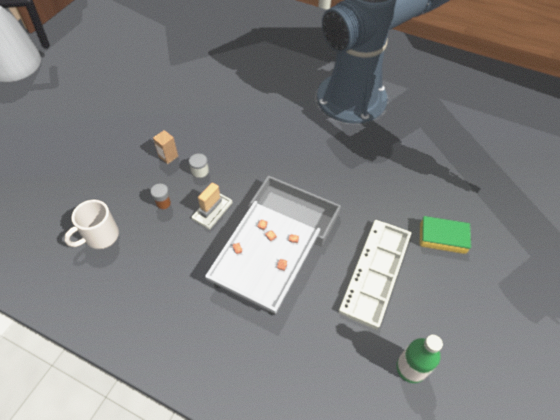

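The top view shows the plate (800-px picture: 330–420, 197–312), the tray below it, the rest and scraper at (470,295), the jar (533,273), the tub (520,343), the carton (577,345), the caddy at (250,305) with pip one nearest the robot, and 5 chips. There is no tin.

```bash
python3 - <<'E'
import cv2
a=cv2.imread('pics/top0.png')
cv2.imwrite('pics/t1.png',cv2.resize(a[130:264,150:310],(800,670),interpolation=cv2.INTER_CUBIC)[:600])
cv2.imwrite('pics/t2.png',cv2.resize(a[165:265,300:430],(780,600),interpolation=cv2.INTER_CUBIC))
E
```

```text
(no output)
```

View pics/t1.png

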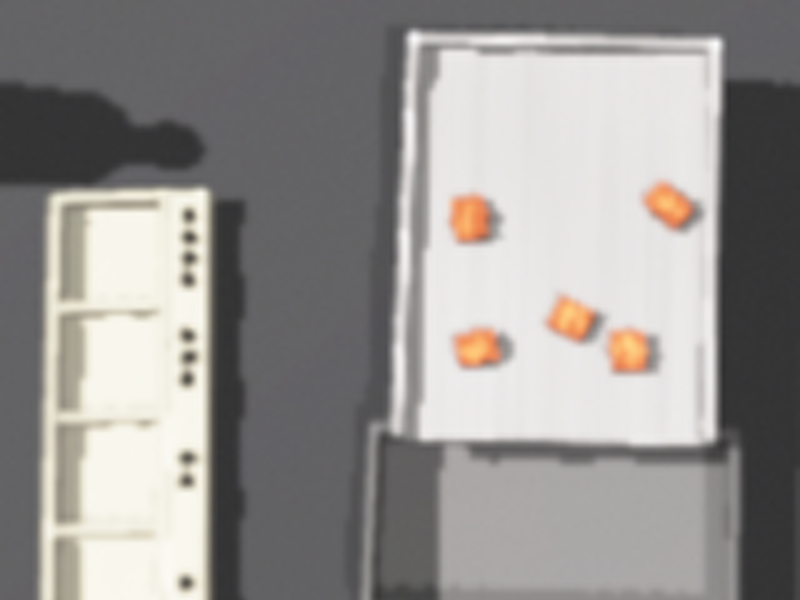

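View pics/t2.png

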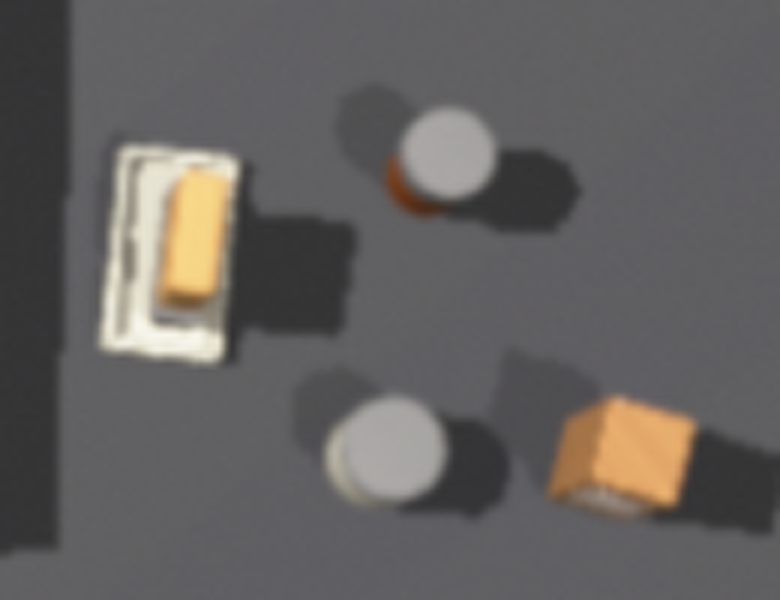

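```bash
cat > m.py <<'E'
from h import *
s=load('top0')
a=lambda x,y,z:p2w(s,150+(x-2)/5,130+(y-2)/5,z)
b=lambda x,y,z:p2w(s,300+(x-2.5)/6,165+(y-2.5)/6,z)
f=lambda x,y,z:p2w(s,(x-.5)*.7,(y-.5)*.7,z)
ang=lambda p:np.degrees(np.arctan2(p[1],p[0])).round(1)
E
python3 - <<'E'
from m import *
np.set_printoptions(precision=4,suppress=True)
FL,FR=a(408,34,.06),a(720,40,.06); NL,NR=a(392,438,.06),a(716,444,.06)
print('plate',FL,FR,'edge',NL,NR,np.linalg.norm(FL-FR),np.linalg.norm(FL-NL),ang(FL-FR),ang(FL-NL),ang(NL-NR))
cs=[a(48,193,.019),a(208,188,.019),f(273.5,371,.019),f(226,371,.019)]
for i in range(4): print('caddy',cs[i],np.linalg.norm(cs[i]-cs[i-1]),ang(cs[i]-cs[i-1]))
for p in [(189,248),(189,358),(187,469),(186,582)]: print('pip',a(*p,.020))
rs=[b(122,145,.012),b(240,155,.012),b(222,362,.012),b(101,350,.012)]
for i in range(4): print('rest',rs[i],np.linalg.norm(rs[i]-rs[i-1]),ang(rs[i]-rs[i-1]))
print(np.mean(rs,0))
gs=[b(181,168,.078),b(232,172,.078),b(213,298,.078),b(163,294,.078)]
for i in range(4): print('grip',gs[i],np.linalg.norm(gs[i]-gs[i-1]),ang(gs[i]-gs[i-1]))
print(np.mean(gs,0))
print('jar',b(449,153,.06),np.linalg.norm(b(401,153,.06)-b(497,153,.06)))
print('tub',b(394,449,.046),np.linalg.norm(b(342,449,.046)-b(446,449,.046)))
cc=[b(618,398,.076),b(695,428,.076),b(675,505,.076),b(597,475,.076)]
for i in range(4): print('carton',cc[i],np.linalg.norm(cc[i]-cc[i-1]),ang(cc[i]-cc[i-1]))
print(np.mean(cc,0))
for p in [(471,219),(670,206),(479,349),(572,319),(630,351)]: print('chip',a(*p,.059))
# transform to plate frame
E
```

```text
plate [0.7244 0.1108 0.06  ] [ 0.7231 -0.0619  0.06  ] edge [0.4975 0.1118 0.06  ] [ 0.4966 -0.0608  0.06  ] 0.17268743453730517 0.2268358868951498 89.6 -0.2 89.7
caddy [0.6426 0.3169 0.019 ] 0.2576875723982127 2.8
caddy [0.6464 0.2256 0.019 ] 0.0913902603207775 -87.6
caddy [0.3869 0.2131 0.019 ] 0.2598327992729809 -177.3
caddy [0.3852 0.3045 0.019 ] 0.09136756344473798 91.0
pip [0.611  0.2343 0.02  ]
pip [0.5479 0.231  0.02  ]
pip [0.4854 0.2289 0.02  ]
pip [0.423  0.2264 0.02  ]
rest [ 0.5903 -0.1385  0.012 ] 0.09783945043296512 -6.0
rest [ 0.5862 -0.1939  0.012 ] 0.05553099131459866 -94.1
rest [ 0.4881 -0.1841  0.012 ] 0.09866666007338683 174.3
rest [ 0.493  -0.1282  0.012 ] 0.05614089119021063 85.0
[ 0.5394 -0.1612  0.012 ]
grip [ 0.5643 -0.1578  0.078 ] 0.057360903249966656 -8.5
grip [ 0.5628 -0.1804  0.078 ] 0.02265868387486811 -93.8
grip [ 0.5061 -0.1713  0.078 ] 0.05746459754977598 170.8
grip [ 0.5076 -0.1493  0.078 ] 0.022004761376542826 86.1
[ 0.5352 -0.1647  0.078 ]
jar [ 0.5772 -0.2816  0.06  ] 0.04375247657568589
tub [ 0.4444 -0.2561  0.046 ] 0.04683518806723844
carton [ 0.4642 -0.3497  0.076 ] 0.03561522544023629 -17.3
carton [ 0.4513 -0.3835  0.076 ] 0.03620692846038614 -110.9
carton [ 0.4174 -0.3732  0.076 ] 0.03545570880368663 163.1
carton [ 0.4302 -0.3391  0.076 ] 0.03642361635081934 69.4
[ 0.4408 -0.3613  0.076 ]
chip [0.619 0.073 0.059]
chip [ 0.6278 -0.0351  0.059 ]
chip [0.5468 0.0667 0.059 ]
chip [0.564  0.0171 0.059 ]
chip [ 0.5468 -0.0144  0.059 ]
```

```bash
python3 - <<'E'
from h import *
a=cv2.imread('pics/scene0.png')
c=cv2.resize(a[120:230,140:280],(764,600),interpolation=cv2.INTER_CUBIC);cv2.imwrite('pics/s1.png',c)
E
```

```text
(no output)
```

View pics/s1.png

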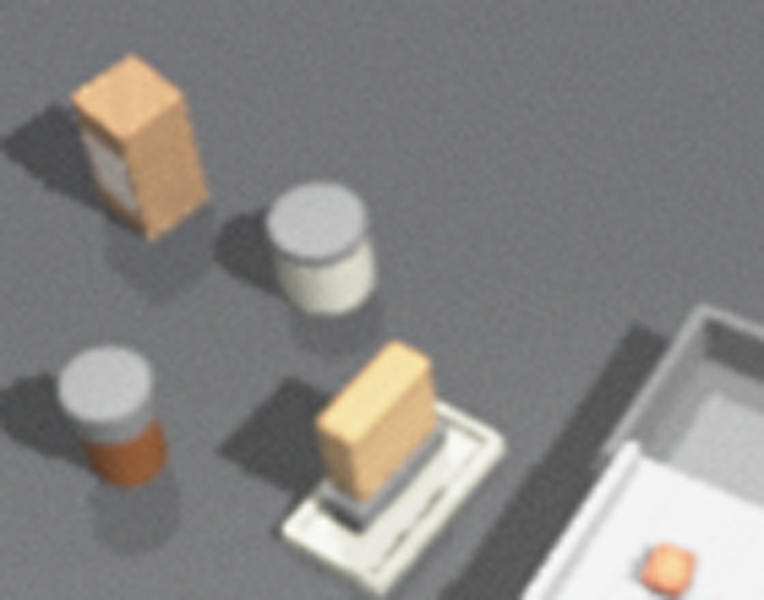

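The second crop gives the rest (100–240,145–360), grip top centre (197,233), jar lid (449,153), tub lid (394,449) and carton top centre (646,452). The scene crop confirms everything is upright. The measured sizes match the stated ones to within about 2 mm.

```bash
python3 - <<'E'
from h import *
delta([.535,-.165,.16],np.radians(82))
E
```

```text
t 0.15 shift [-559.9 -634.6   32.4] gap 1.001
turn z deg -8.1 q6 -0.1785006714757289
```

>>> move_arm(
  commands="-38 -42 0 0 0 0 1; -76 -84 0 0 0 0 1; -114 -126 0 0 0 0 1; -152 -170 0 0 0 0 1; -190 -212 0 0 0 0 1",
  grip_force=60,
)

```text
t: 0.78
tcp_pos: [0.2974, 0.3425, 0.1923]
tool_rot: [0.14, 0.99, -0.0, 0.0]
force: [0.3, -0.6, 0.3]
finger_gap: 1.002
gripper_force: 0.0
```

>>> move_arm(
  commands="-38 -42 0 0 0 0 1; -76 -84 0 0 0 0 1; -114 -126 0 0 0 0 1; -152 -170 0 0 0 0 1; -190 -212 0 0 0 0 1",
)

```text
t: 1.4
tcp_pos: [0.4213, 0.086, 0.1924]
tool_rot: [0.14, 0.99, 0.0, 0.0]
force: [1.0, 0.6, -0.3]
finger_gap: 0.996
gripper_force: 0.0
```

>>> move_arm(
  commands="-38 -42 5 0 0 -3 1; -76 -84 10 0 0 -6 1; -114 -126 15 0 0 -8 1; -152 -170 25 0 0 -8 1; -180 -211 32 0 0 -8 1",
)

```text
t: 2.02
tcp_pos: [0.5361, -0.167, 0.1597]
tool_rot: [0.071, 0.997, 0.0, 0.0]
force: [0.7, 0.6, -0.2]
finger_gap: 1.0
gripper_force: 0.0
```

```bash
python3 - <<'E'
from h import *
delta([.535,-.165,.16],np.radians(82))
s=snap('wrist','w1'); cv2.imwrite('pics/w1b.png',cv2.resize(cv2.imread('pics/w1.png'),(800,600),interpolation=cv2.INTER_CUBIC))
print(np.array(s['pose']).round(3))
for p in [(.535,-.165,.078),(.577,-.282,.06),(.444,-.256,.046)]: print(w2p(s,p)/.7)
E
```

```text
t 2.02 shift [ 1.4  1.8 -0.3] gap 1.0
turn z deg -0.1 q6 -1.9300827698732854
[[ 0.141  0.947  0.29   0.463]
 [ 0.99  -0.134 -0.042 -0.157]
 [-0.001  0.293 -0.956  0.342]
 [ 0.     0.     0.     1.   ]]
[407.92188369 284.92231229]
[244.62247741 360.82580105]
[242.30094616 151.52690844]
```

View pics/w1b.png

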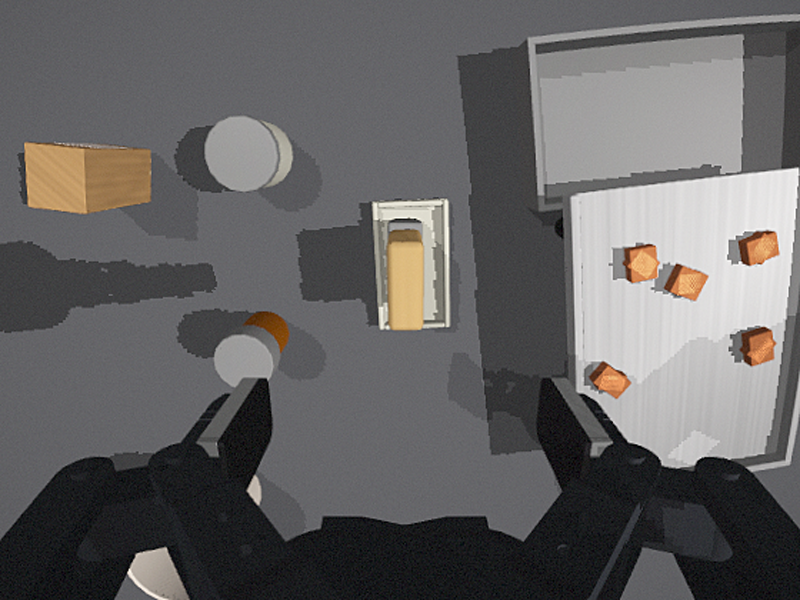

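The wrist view shows the grip top centred at (407,285), against a predicted (408,285), and aligned with the tool. The tub lid is at (242,153), the jar at (247,361), and 5 chips are on the plate. Next I grasp the scraper.

>>> move_arm(
  commands="1 1 40 0 0 0 1; 1 1 80 0 0 0 1; 1 1 110 0 0 0 1; 1 1 127 0 0 0 1; 1 1 127 0 0 0 1",
)

```text
t: 2.7
tcp_pos: [0.5337, -0.1632, 0.0324]
tool_rot: [0.07, 0.998, 0.001, -0.001]
force: [-0.2, -0.8, 0.5]
finger_gap: 0.999
gripper_force: 0.0
```

>>> move_arm(
  commands="0 0 0 0 0 0 -1; 0 0 0 0 0 0 -1; 0 0 0 0 0 0 -1; 0 0 0 0 0 0 -1; 0 0 0 0 0 0 -1",
  grip_force=60,
)

```text
t: 3.32
tcp_pos: [0.5349, -0.164, 0.0343]
tool_rot: [0.07, 0.998, -0.0, 0.001]
force: [-0.5, 0.2, 6.5]
finger_gap: 0.229
gripper_force: 58.7
```

>>> move_arm(
  commands="0 0 0 0 0 0 -1; 0 0 0 0 0 0 -1; 0 0 -30 0 0 0 -1; 0 0 -70 0 0 0 -1; 0 0 -110 0 0 0 -1",
)

```text
t: 3.95
tcp_pos: [0.5337, -0.1633, 0.1438]
tool_rot: [0.071, 0.998, 0.0, -0.001]
force: [0.2, -0.0, -2.6]
finger_gap: 0.227
gripper_force: 59.4
```

```bash
python3 - <<'E'
from h import *
s=st(); print(s['force'],s['tcp_pos'],s['finger_gap'],s['gripper_force'])
delta([.69,.025,.142],0)
E
```

```text
[ 0.2365016  -0.04930177 -2.64676123] [ 0.53372941 -0.16329643  0.14382181] 0.22691344386727083 59.36671061441302
t 3.95 shift [-128.2  208.4    1.8] gap 0.227
turn z deg 81.9 q6 -1.9266724788174132
```

>>> move_arm(
  commands="-27 32 0 0 0 10 -1; -55 64 0 0 0 20 -1; -82 96 0 0 0 30 -1; -108 128 0 0 0 40 -1; -135 162 0 0 0 50 -1",
)

```text
t: 4.58
tcp_pos: [0.691, -0.0212, 0.1425]
tool_rot: [0.488, 0.873, -0.0, -0.001]
force: [0.5, -1.1, -1.7]
finger_gap: 0.232
gripper_force: 59.4
```

>>> move_arm(
  commands="0 0 0 0 0 10 -1; 0 0 0 0 0 20 -1; 0 0 0 0 0 30 -1; 0 0 0 0 0 32 -1; 0 0 0 0 0 32 -1",
)

```text
t: 5.2
tcp_pos: [0.6905, -0.0222, 0.1429]
tool_rot: [0.707, 0.707, -0.0, -0.0]
force: [0.0, 0.0, -1.4]
finger_gap: 0.228
gripper_force: 59.5
```

```bash
python3 - <<'E'
from h import *
s=st();r=R.from_quat(s['tool_rot']);print(s['tcp_pos'],r.as_matrix().round(3).tolist())
delta([.69,-.021,.081],0)
s=snap('wrist','w2'); cv2.imwrite('pics/w2b.png',cv2.resize(cv2.imread('pics/w2.png'),(800,600),interpolation=cv2.INTER_CUBIC))
E
```

```text
[ 0.69046441 -0.02224852  0.14288826] [[-0.0, 1.0, -0.001], [1.0, 0.0, 0.0], [0.0, -0.001, -1.0]]
t 5.2 shift [ 1.2 -0.4 61.9] gap 0.228
turn z deg 0.0 q6 -0.19395217028382067
```

View pics/w2b.png

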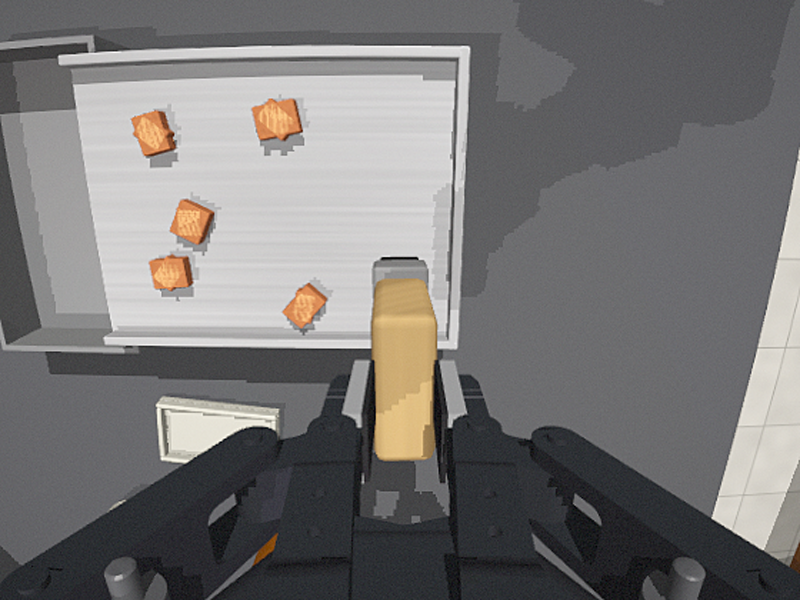

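The wrist view shows the scraper held upright, with lip corners at (458,347) and (470,47) and chips at (153,133), (277,120), (191,222), (171,272) and (305,305).

```bash
python3 - <<'E'
from h import *
s=load('w2'); f=lambda x,y,z:p2w(s,(x-.5)*.7,(y-.5)*.7,z).round(4)
print(f(458,347,.06),f(470,47,.06),f(60,56,.06),f(106,336,.06),f(113,330,.05))
for p in [(153,133),(277,120),(191,222),(171,272),(305,305)]: print(f(*p,.059))
print('foot near end top', f(374,262,.1345),f(427,262,.1345))
E
```

```text
[ 0.7241 -0.0612  0.06  ] [0.7251 0.1089 0.06  ] [0.5003 0.1101 0.06  ] [ 0.4998 -0.0551  0.06  ] [ 0.4984 -0.0548  0.05  ]
[0.5494 0.067  0.059 ]
[0.6207 0.0724 0.059 ]
[0.5657 0.0167 0.059 ]
[ 0.5492 -0.0134  0.059 ]
[ 0.6301 -0.0342  0.059 ]
foot near end top [0.6779 0.0094 0.1345] [0.7003 0.0094 0.1345]
```

>>> move_arm(
  commands="2 0 20 0 0 0 -1; 2 0 40 0 0 0 -1; 2 0 55 0 0 0 -1; 2 0 62 0 0 0 -1; 2 0 62 0 0 0 -1",
)

```text
t: 5.88
tcp_pos: [0.6911, -0.0204, 0.0812]
tool_rot: [0.708, 0.707, 0.0, 0.0]
force: [-0.1, -0.3, -1.1]
finger_gap: 0.225
gripper_force: 59.5
```

>>> move_arm(
  commands="0 -15 0 0 0 0 -1; 0 -35 0 0 0 0 -1; 0 -55 0 0 0 0 -1; 0 -75 0 0 0 0 -1; 0 -95 0 0 0 0 -1",
)

```text
t: 6.5
tcp_pos: [0.596, -0.0204, 0.0818]
tool_rot: [0.708, 0.707, 0.0, 0.001]
force: [0.5, 0.8, -0.7]
finger_gap: 0.228
gripper_force: 59.5
```

>>> move_arm(
  commands="0 -15 0 0 0 0 -1; 0 -30 0 0 0 0 -1; 0 -45 0 0 0 0 -1; 0 -60 0 0 0 0 -1; 0 -73 0 0 0 0 -1",
)

```text
t: 7.12
tcp_pos: [0.5231, -0.0203, 0.0818]
tool_rot: [0.708, 0.707, 0.0, 0.001]
force: [0.3, 0.9, -2.0]
finger_gap: 0.228
gripper_force: 59.5
```

>>> move_arm(
  commands="0 -12 0 0 0 0 -1; 0 -24 0 0 0 0 -1; 0 -36 0 0 0 0 -1; 0 -46 0 0 0 0 -1; 0 -46 0 0 0 0 -1",
)

```text
t: 7.75
tcp_pos: [0.4758, -0.0198, 0.0813]
tool_rot: [0.708, 0.706, -0.0, -0.0]
force: [0.2, 0.5, -1.9]
finger_gap: 0.229
gripper_force: 59.5
```

>>> move_arm(
  commands="0 0 -30 0 0 0 -1; 0 0 -60 0 0 0 -1; 15 60 -60 0 0 0 -1; 30 120 -60 0 0 0 -1; 45 180 -60 0 0 0 -1",
)

```text
t: 8.38
tcp_pos: [0.6593, 0.0252, 0.1416]
tool_rot: [0.708, 0.707, 0.0, 0.001]
force: [0.5, -0.8, -1.8]
finger_gap: 0.229
gripper_force: 59.5
```

>>> move_arm(
  commands="0 34 0 0 0 0 -1; 0 34 0 0 0 0 -1; 0 34 0 0 0 0 -1; 0 34 0 0 0 0 -1; 0 34 0 0 0 0 -1",
)

```text
t: 9.0
tcp_pos: [0.6901, 0.0246, 0.1416]
tool_rot: [0.708, 0.706, -0.0, -0.0]
force: [-0.6, -0.1, -2.0]
finger_gap: 0.229
gripper_force: 59.6
```

```bash
cat > look.py <<'E'
import sys
from h import *
print(st()['t'],st()['tcp_pos'])
s=snap('top',sys.argv[1]); 
# orange chips in tray/plate area
a=cv2.cvtColor(s['image'],cv2.COLOR_RGB2HSV)
m=((a[:,:,0]<14)&(a[:,:,1]>110)&(a[:,:,2]>120)).astype(np.uint8)
n,_,stt,c=cv2.connectedComponentsWithStats(m)
for i in range(1,n):
    if stt[i,4]>8 and 210<c[i][0]<310: 
        x=p2w(s,*c[i],.059)
        print(c[i].round(1),stt[i,4],x.round(3) if x[0]>.49 else ('tray',p2w(s,*c[i],.012).round(3)))
E
python3 look.py top1
```

```text
9.0 [0.69011456 0.02459638 0.1415944 ]
[264.6 197.2] 13 [0.554 0.015 0.059]
[276.6 226.5] 87 ('tray', array([ 0.481, -0.018,  0.012]))
```

>>> move_arm(
  commands="0 0 20 0 0 0 -1; 0 0 40 0 0 0 -1; 0 0 54 0 0 0 -1; 0 0 61 0 0 0 -1; 0 0 61 0 0 0 -1",
)

```text
t: 9.68
tcp_pos: [0.6913, 0.0247, 0.0806]
tool_rot: [0.708, 0.707, 0.0, 0.0]
force: [0.1, -0.1, -1.7]
finger_gap: 0.23
gripper_force: 59.6
```

>>> move_arm(
  commands="0 -15 0 0 0 0 -1; 0 -35 0 0 0 0 -1; 0 -55 0 0 0 0 -1; 0 -75 0 0 0 0 -1; 0 -95 0 0 0 0 -1",
)

```text
t: 10.3
tcp_pos: [0.5958, 0.0248, 0.0805]
tool_rot: [0.708, 0.707, 0.0, 0.0]
force: [0.1, 0.5, -0.9]
finger_gap: 0.232
gripper_force: 59.6
```

>>> move_arm(
  commands="0 -15 0 0 0 0 -1; 0 -30 0 0 0 0 -1; 0 -45 0 0 0 0 -1; 0 -60 0 0 0 0 -1; 0 -73 0 0 0 0 -1",
)

```text
t: 10.92
tcp_pos: [0.523, 0.0249, 0.0806]
tool_rot: [0.708, 0.707, 0.0, 0.001]
force: [-0.4, -0.1, -1.6]
finger_gap: 0.227
gripper_force: 59.6
```

>>> move_arm(
  commands="0 -12 0 0 0 0 -1; 0 -24 0 0 0 0 -1; 0 -36 0 0 0 0 -1; 0 -46 0 0 0 0 -1; 0 -46 0 0 0 0 -1",
)

```text
t: 11.55
tcp_pos: [0.4758, 0.0252, 0.0803]
tool_rot: [0.708, 0.707, -0.0, -0.0]
force: [-0.0, -0.3, -1.7]
finger_gap: 0.224
gripper_force: 59.6
```

>>> move_arm(
  commands="0 0 -30 0 0 0 -1; 0 0 -60 0 0 0 -1; 15 60 -60 0 0 0 -1; 30 120 -60 0 0 0 -1; 44 180 -60 0 0 0 -1",
)

```text
t: 12.18
tcp_pos: [0.6594, 0.0692, 0.1406]
tool_rot: [0.708, 0.707, 0.0, 0.001]
force: [1.0, -0.3, -0.6]
finger_gap: 0.227
gripper_force: 59.6
```

>>> move_arm(
  commands="0 34 0 0 0 0 -1; 0 34 0 0 0 0 -1; 0 34 0 0 0 0 -1; 0 34 0 0 0 0 -1; 0 34 0 0 0 0 -1",
)

```text
t: 12.8
tcp_pos: [0.6902, 0.0687, 0.1406]
tool_rot: [0.708, 0.707, -0.0, -0.0]
force: [-1.1, -0.2, -1.3]
finger_gap: 0.231
gripper_force: 59.7
```

```bash
python3 - <<'E'
from h import *
print(st()['tcp_pos'])
s=snap('wrist','w3'); cv2.imwrite('pics/w3b.png',s['image'][:,:,::-1])
E
```

```text
[0.69019367 0.06865903 0.14060139]
```

View pics/w3b.png

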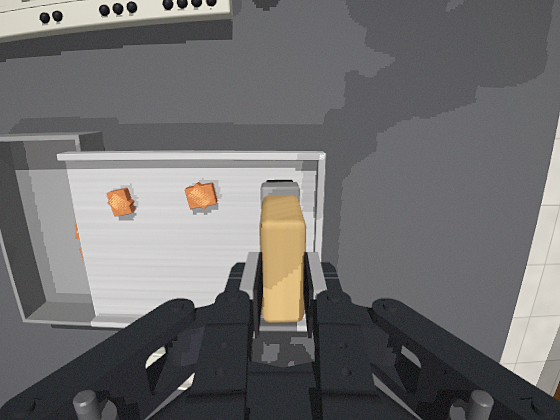

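Two chips remain, at (120,202) and (201,195). Both lie in the left lane, so I wipe that next.

>>> move_arm(
  commands="0 0 20 0 0 0 -1; 0 0 40 0 0 0 -1; 0 0 54 0 0 0 -1; 0 0 60 0 0 0 -1; 0 0 60 0 0 0 -1",
)

```text
t: 13.48
tcp_pos: [0.6913, 0.0687, 0.0805]
tool_rot: [0.708, 0.707, 0.0, 0.0]
force: [-0.0, 0.3, -1.5]
finger_gap: 0.227
gripper_force: 59.7
```

>>> move_arm(
  commands="0 -15 0 0 0 0 -1; 0 -35 0 0 0 0 -1; 0 -55 0 0 0 0 -1; 0 -75 0 0 0 0 -1; 0 -95 0 0 0 0 -1",
)

```text
t: 14.1
tcp_pos: [0.596, 0.0688, 0.0806]
tool_rot: [0.708, 0.707, 0.0, 0.001]
force: [-0.1, 0.9, -1.7]
finger_gap: 0.229
gripper_force: 59.7
```

>>> move_arm(
  commands="0 -15 0 0 0 0 -1; 0 -30 0 0 0 0 -1; 0 -45 0 0 0 0 -1; 0 -60 0 0 0 0 -1; 0 -73 0 0 0 0 -1",
)

```text
t: 14.72
tcp_pos: [0.5231, 0.0689, 0.0806]
tool_rot: [0.708, 0.707, 0.0, 0.001]
force: [0.5, -0.2, -1.0]
finger_gap: 0.225
gripper_force: 59.7
```

>>> move_arm(
  commands="0 -12 0 0 0 0 -1; 0 -24 0 0 0 0 -1; 0 -36 0 0 0 0 -1; 0 -46 0 0 0 0 -1; 0 -46 0 0 0 0 -1",
)

```text
t: 15.35
tcp_pos: [0.4758, 0.0691, 0.0803]
tool_rot: [0.708, 0.707, -0.0, -0.0]
force: [0.4, 0.9, -0.9]
finger_gap: 0.229
gripper_force: 59.7
```

>>> move_arm(
  commands="0 0 -30 0 0 0 -1; 0 0 -62 0 0 0 -1; -40 30 -62 0 0 0 -1; -90 50 -62 0 0 -10 -1; -140 65 -62 0 0 -20 -1",
)

```text
t: 15.98
tcp_pos: [0.5435, -0.0727, 0.1427]
tool_rot: [0.572, 0.821, 0.0, 0.001]
force: [-0.4, 0.5, -2.0]
finger_gap: 0.227
gripper_force: 59.7
```

```bash
python3 - <<'E'
from h import *
s=snap('wrist','w4')
s=snap('top','t4'); a=s['image'][:,:,::-1]
w=load('w4')['image'][:,:,::-1]
cv2.imwrite('pics/m4.png',np.hstack([cv2.resize(a[130:270,210:310],(400,560),interpolation=cv2.INTER_CUBIC),cv2.resize(w,(400,300))[:,:] if 0 else np.vstack([cv2.resize(w,(400,300)),np.zeros((260,400,3),np.uint8)])]))
delta([.5375,-.163,.144],np.radians(84))
E
```

```text
t 16.07 shift [-78.2 -36.8  -0.9] gap 0.228
turn z deg -64.3 q6 -0.6853175731660759
```

View pics/m4.png

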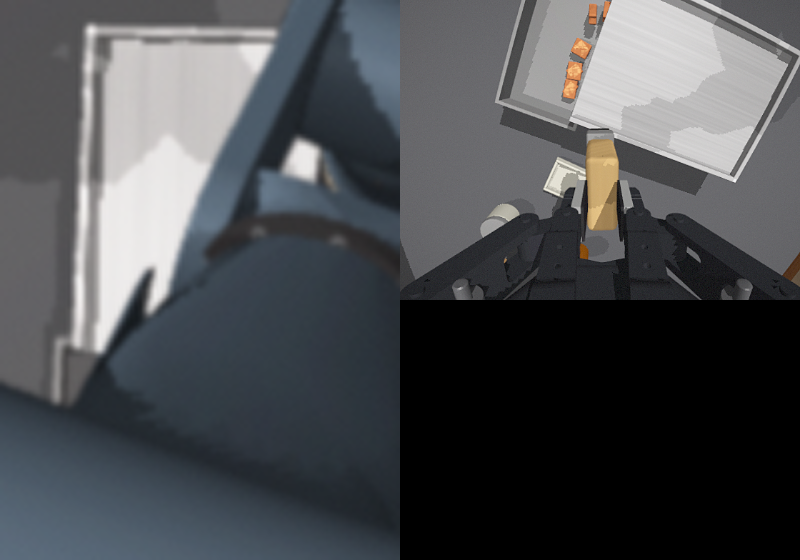

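The plate is clear, and all five chips are in the tray just below its edge, at (569–606, 8–90) in the inset. The scraper goes back to its rest now.

>>> move_arm(
  commands="-16 -8 0 0 0 -10 -1; -32 -16 0 0 0 -20 -1; -48 -24 0 0 0 -30 -1; -64 -32 0 0 0 -40 -1; -78 -37 0 0 0 -50 -1",
)

```text
t: 16.7
tcp_pos: [0.5335, -0.1572, 0.1422]
tool_rot: [0.172, 0.985, 0.0, -0.0]
force: [-0.1, -0.6, -2.5]
finger_gap: 0.229
gripper_force: 59.7
```

>>> move_arm(
  commands="0 0 0 0 0 -10 -1; 0 0 0 0 0 -14 -1; 0 0 0 0 0 -14 -1; 0 0 0 0 0 -14 -1; 0 0 0 0 0 -14 -1",
)

```text
t: 17.32
tcp_pos: [0.5336, -0.1568, 0.1423]
tool_rot: [0.053, 0.999, -0.0, 0.0]
force: [0.6, 0.3, -1.0]
finger_gap: 0.225
gripper_force: 59.7
```

```bash
python3 - <<'E'
from h import *
delta([.5385,-.162,.035],np.radians(84.5))
s=snap('wrist','w5'); cv2.imwrite('pics/w5b.png',cv2.resize(s['image'][:,:,::-1],(800,600),interpolation=cv2.INTER_CUBIC))
E
```

```text
t 17.32 shift [ -5.4  -4.6 107.3] gap 0.225
turn z deg -0.6 q6 -1.9508301710984373
```

View pics/w5b.png

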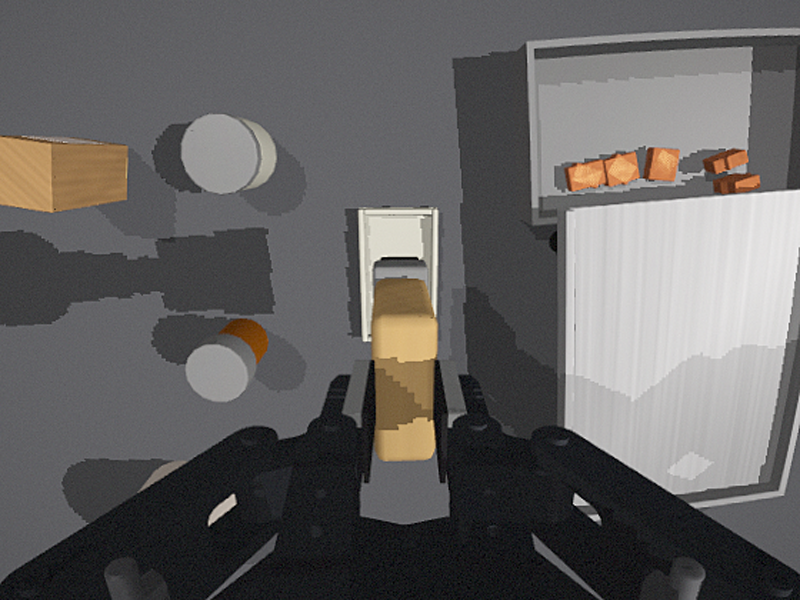

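All five chips are in the tray and the plate is clear. The rest lies square to the scraper, with near corners at (359,209) and (439,208), so I lower it.

>>> move_arm(
  commands="-5 -4 30 0 0 0 -1; -5 -4 60 0 0 0 -1; -5 -4 85 0 0 0 -1; -5 -4 100 0 0 0 -1; -5 -4 106 0 0 0 -1",
)

```text
t: 18.0
tcp_pos: [0.5379, -0.1614, 0.0356]
tool_rot: [0.053, 0.999, 0.0, -0.0]
force: [-0.6, -0.4, -1.3]
finger_gap: 0.229
gripper_force: 59.6
```

```bash
python3 - <<'E'
from h import *
delta([.5385,-.162,.035],np.radians(84.5)); print(st()['force'])
s=load('w5'); f=lambda x,y,z:p2w(s,(x-.5)*.7,(y-.5)*.7,z).round(4)
print('rest near corners',f(359,209,.012),f(439,208,.012))
print('tub',f(220,153,.046),'jar',f(220,366,.06))
print('carton top edge?',f(52,145,.076))
E
```

```text
t 18.0 shift [-0.6 -0.5  0.6] gap 0.229
turn z deg -0.6 q6 -1.9547684866188881
[-0.63137956 -0.35837081 -1.3056206 ]
rest near corners [ 0.4893 -0.1834  0.012 ] [ 0.4944 -0.1299  0.012 ]
tub [ 0.4444 -0.2568  0.046 ] jar [ 0.5728 -0.2798  0.06  ]
carton top edge? [ 0.4292 -0.3377  0.076 ]
```

>>> move_arm(
  commands="0 0 1 0 0 0 -1; 0 0 1 0 0 0 0.2; 0 0 1 0 0 0 0.6; 0 0 1 0 0 0 0.6; 0 0 1 0 0 0 0.6",
)

```text
t: 18.62
tcp_pos: [0.5383, -0.1616, 0.0357]
tool_rot: [0.053, 0.999, -0.0, 0.0]
force: [0.2, 0.2, 0.5]
finger_gap: 0.801
gripper_force: 0.0
```

>>> move_arm(
  commands="0 0 -20 0 0 0 0.6; 0 0 -50 0 0 0 0.6; 0 0 -90 0 0 0 0.6; 0 0 -130 0 0 0 0.6; 0 0 -130 0 0 0 0.6",
)

```text
t: 19.25
tcp_pos: [0.5405, -0.1627, 0.1688]
tool_rot: [0.053, 0.999, -0.002, 0.004]
force: [-0.6, -0.2, 0.9]
finger_gap: 0.798
gripper_force: 0.0
```

```bash
python3 - <<'E'
from h import *
delta([.44,-.361,.16],np.radians(72))
E
```

```text
t 19.25 shift [  79.  -207.8    8.9] gap 0.798
turn z deg 11.9 q6 -1.9549636198310465
```

>>> move_arm(
  commands="16 -42 0 0 0 4 0.6; 32 -84 0 0 0 8 0.6; 48 -126 0 0 0 12 0.6; 64 -168 4 0 0 12 0.6; 80 -207 9 0 0 12 0.6",
)

```text
t: 19.88
tcp_pos: [0.4353, -0.3596, 0.1551]
tool_rot: [0.157, 0.988, 0.001, -0.001]
force: [0.7, 0.9, 0.2]
finger_gap: 0.801
gripper_force: 0.0
```

>>> move_arm(
  commands="0 0 0 0 0 0 0.6; 0 0 0 0 0 0 0.6; 0 0 0 0 0 0 0.6; 0 0 0 0 0 0 0.6; 0 0 0 0 0 0 0.6",
)

```text
t: 20.5
tcp_pos: [0.437, -0.3582, 0.1564]
tool_rot: [0.157, 0.988, -0.0, 0.0]
force: [0.6, 0.6, -0.7]
finger_gap: 0.797
gripper_force: 0.0
```

```bash
python3 - <<'E'
from h import *
delta([.44,-.361,.034],np.radians(72))
s=snap('wrist','w6'); cv2.imwrite('pics/w6b.png',cv2.resize(s['image'][:,:,::-1],(800,600),interpolation=cv2.INTER_CUBIC))
print([ (w2p(s,p)/.7).round() for p in [(.4408,-.361,.076),(.535,-.163,.078)]])
E
```

```text
t 20.5 shift [ -3.7  -1.7 122.4] gap 0.797
turn z deg -0.0 q6 -2.1406889111159426
[array([402., 295.]), array([744., 339.])]
```

View pics/w6b.png

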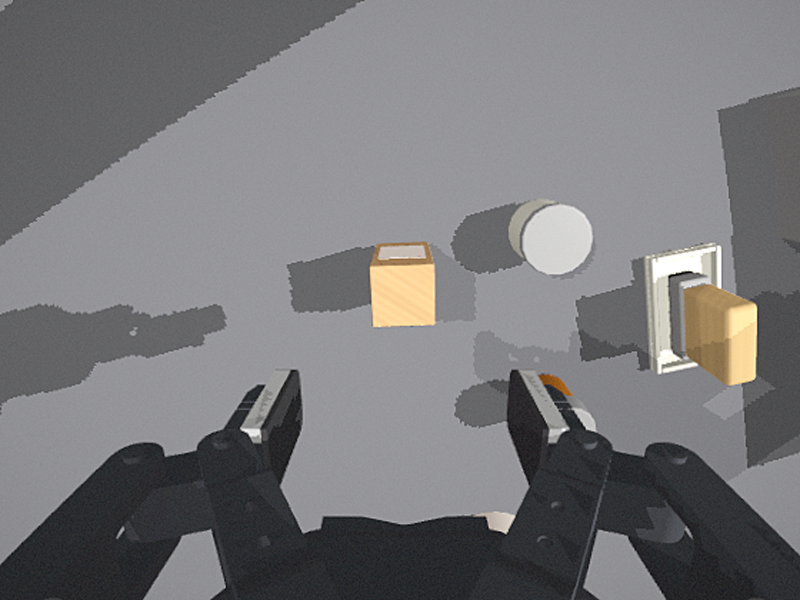

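The carton top is centred at (404,294), against a predicted (402,295), and square to the fingers. The scraper stands upright in its rest at (700,310). I grasp the carton.

>>> move_arm(
  commands="-3 -1 40 0 0 0 0.6; -3 -1 80 0 0 0 0.6; -3 -1 110 0 0 0 0.6; -3 -1 122 0 0 0 0.6; -3 -1 122 0 0 0 0.6",
)

```text
t: 21.18
tcp_pos: [0.4391, -0.3606, 0.034]
tool_rot: [0.157, 0.988, 0.0, -0.0]
force: [0.1, 0.7, 0.4]
finger_gap: 0.796
gripper_force: 0.0
```

>>> move_arm(
  commands="0 0 0 0 0 0 -1; 0 0 0 0 0 0 -1; 0 0 0 0 0 0 -1; 0 0 0 0 0 0 -1; 0 0 0 0 0 0 -1",
  grip_force=35,
)

```text
t: 21.8
tcp_pos: [0.4424, -0.3604, 0.0409]
tool_rot: [0.158, 0.987, -0.001, 0.004]
force: [1.8, 10.0, 32.9]
finger_gap: 0.002
gripper_force: 16.7
```

>>> move_arm(
  commands="0 0 -20 0 0 0 -1; 0 0 -60 0 0 0 -1; 0 0 -110 0 0 0 -1; 0 0 -150 0 0 0 -1; 0 0 -150 0 0 0 -1",
)

```text
t: 22.42
tcp_pos: [0.4412, -0.363, 0.1892]
tool_rot: [0.157, 0.988, -0.003, 0.004]
force: [-0.2, -0.0, -0.8]
finger_gap: -0.001
gripper_force: 0.0
```

```bash
python3 - <<'E'
from h import *
print(st()['force'],st()['tcp_pos'])
delta([.4833,.2745,.18],np.radians(92.7))
E
```

```text
[-0.18403608 -0.02248771 -0.76100836] [ 0.44119944 -0.36303935  0.18921648]
t 22.43 shift [157.9 619.2   4.3] gap -0.001
turn z deg -20.8 q6 -2.139327541839181
```

The fingers closed fully without holding the carton, so I look again.

```bash
python3 - <<'E'
from h import *
s=snap('wrist','w7'); a=s['image'][:,:,::-1]; cv2.imwrite('pics/w7b.png',cv2.resize(a,(800,600),interpolation=cv2.INTER_CUBIC))
E
```

```text
(no output)
```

View pics/w7b.png

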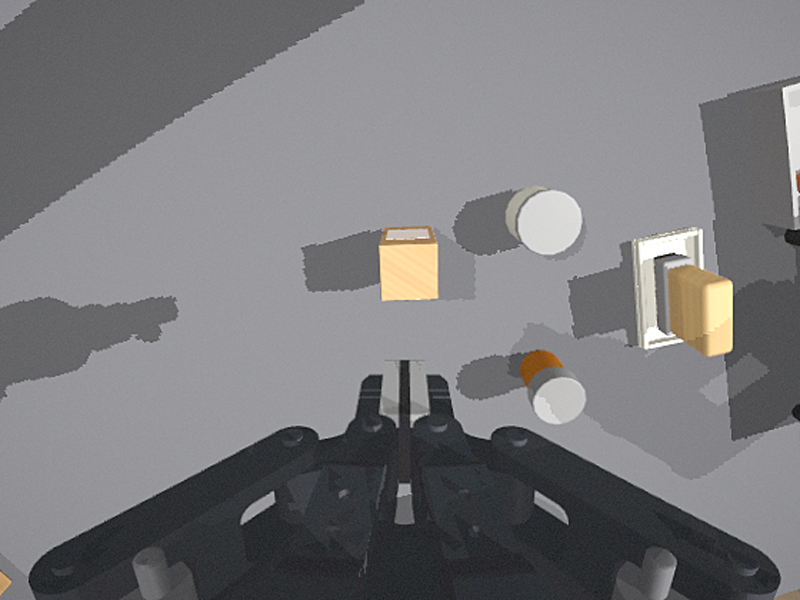

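```bash
python3 - <<'E'
from h import *
for n,ps in (('w6',[(371,262),(436,262),(436,326),(373,327)]),('w7',[(380,243),(437,243),(438,300),(380,300)])):
    s=load(n); P=[p2w(s,(x-.5)*.7,(y-.5)*.7,.076) for x,y in ps]; print(n,np.mean(P,0).round(4),[np.linalg.norm(P[i]-P[i-1]).round(4) for i in range(4)],np.degrees(np.arctan2(*(P[1]-P[0])[1::-1])).round(1))
s=load('w7'); t=st()['tcp_pos']; print('tcp px',w2p(s,t)/.7, t, 'cam',s['pose'][:3,3])
print('scraper',p2w(s,707*.7,318*.7,.078),'jar',p2w(s,558*.7,399*.7,.06),'tub',p2w(s,549*.7,221*.7,.046))
s=snap('top','t7');a=s['image'][:,:,::-1]
cv2.imwrite('pics/t7b.png',cv2.resize(a[170:280,300:440],(763,600),interpolation=cv2.INTER_CUBIC))
print(st()['tool_rot'])
E
```

```text
w6 [ 0.4409 -0.3603  0.076 ] [np.float64(0.0404), np.float64(0.0379), np.float64(0.0397), np.float64(0.0383)] 72.0
w7 [ 0.441  -0.3612  0.076 ] [np.float64(0.0387), np.float64(0.0369), np.float64(0.0387), np.float64(0.039)] 72.0
tcp px [407.16413316 333.37493858] [ 0.43998945 -0.36164963  0.18686583] cam [ 0.36941464 -0.33886078  0.37090873]
scraper [ 0.53577337 -0.17312344  0.078     ] jar [ 0.57605696 -0.28389885  0.06      ] tub [ 0.44378711 -0.25746436  0.046     ]
[ 1.57207772e-01  9.87565219e-01 -5.45005596e-04  5.97342485e-04]
```

The carton is unmoved at (.441,-.361). In this view the fingertips (405,362) sit above the projected TCP (407,333). They really end some 30 mm higher than reported, so they slid off the carton's top. I grasp lower, at a height that is safe either way.

>>> move_arm(
  commands="0 0 0 0 0 0 1; 0 0 0 0 0 0 1; 0 0 0 0 0 0 1; 0 0 0 0 0 0 1; 0 0 0 0 0 0 1",
)

```text
t: 23.15
tcp_pos: [0.4391, -0.3607, 0.1841]
tool_rot: [0.157, 0.988, 0.0, -0.0]
force: [-0.2, 0.0, 0.8]
finger_gap: 1.0
gripper_force: 0.0
```

```bash
python3 - <<'E'
from h import *
delta([.441,-.361,.012],np.radians(72)); print(st()['force'])
E
```

```text
t 23.15 shift [ -1.9   0.3 172.1] gap 1.0
turn z deg -0.1 q6 -2.1393025170042232
[-0.20844801  0.02878477  0.80445952]
```

>>> move_arm(
  commands="-1 0 50 0 0 0 1; -1 0 100 0 0 0 1; -1 0 140 0 0 0 1; -1 0 158 0 0 0 1; -1 0 171 0 0 0 1",
)

```text
t: 23.78
tcp_pos: [0.4405, -0.3615, 0.013]
tool_rot: [0.157, 0.988, -0.0, 0.0]
force: [-0.0, 0.5, -0.3]
finger_gap: 1.001
gripper_force: 0.0
```

>>> move_arm(
  commands="0 0 0 0 0 0 1; 0 0 0 0 0 0 -0.3; 0 0 0 0 0 0 -0.5; 0 0 0 0 0 0 -0.5; 0 0 0 0 0 0 -0.5",
  grip_force=30,
)

```text
t: 24.4
tcp_pos: [0.4405, -0.3615, 0.0144]
tool_rot: [0.157, 0.988, -0.001, 0.001]
force: [0.5, 1.1, 6.1]
finger_gap: 0.443
gripper_force: 30.0
```

>>> move_arm(
  commands="0 0 0 0 0 0 -0.7; 0 0 -20 0 0 0 -0.7; 0 0 -60 0 0 0 -0.7; 0 0 -110 0 0 0 -0.7; 0 0 -150 0 0 0 -0.7",
  grip_force=40,
)

```text
t: 25.02
tcp_pos: [0.44, -0.361, 0.1649]
tool_rot: [0.157, 0.988, -0.0, 0.0]
force: [-0.2, -0.4, -1.5]
finger_gap: 0.444
gripper_force: 40.5
```

```bash
python3 - <<'E'
from h import *
print(st()['force'])
delta([.4833,.2745,.165],np.radians(92.7))
s=snap('wrist','w8'); cv2.imwrite('pics/w8b.png',cv2.resize(s['image'][:,:,::-1],(800,600),interpolation=cv2.INTER_CUBIC))
print(w2p(s,st()['tcp_pos'])/.7)
E
```

```text
[-0.19627783 -0.40360383 -1.51676716]
t 25.02 shift [ 1.562e+02  6.175e+02 -4.000e-01] gap 0.444
turn z deg -20.8 q6 -2.1383664241821383
[400.76776257 350.43567859]
```

View pics/w8b.png

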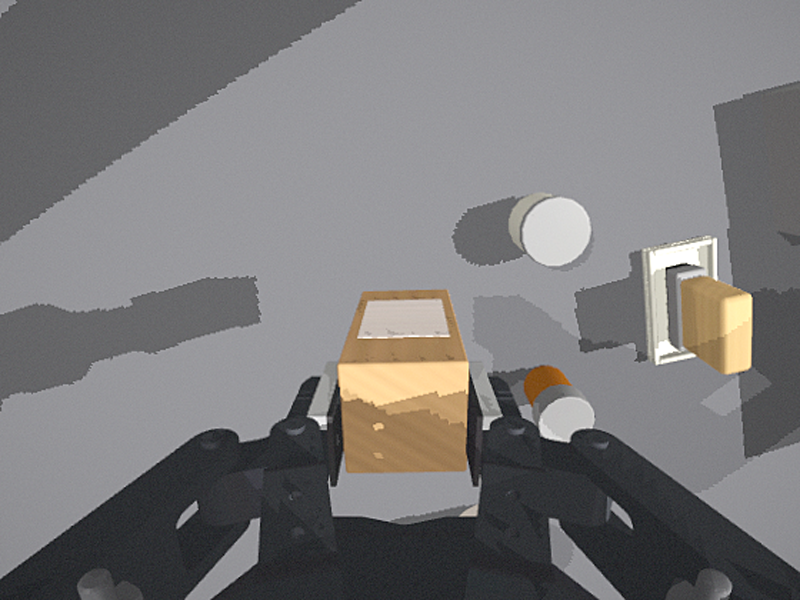

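The carton is held, lifted and level. It goes to pocket 2.

>>> move_arm(
  commands="12 46 0 0 0 0 -0.7; 24 94 0 0 0 0 -0.7; 36 142 0 0 0 0 -0.7; 48 190 0 0 0 0 -0.7; 60 238 0 0 0 0 -0.7",
)

```text
t: 25.7
tcp_pos: [0.4566, -0.1145, 0.163]
tool_rot: [0.157, 0.988, 0.0, -0.0]
force: [-0.2, 1.0, -1.7]
finger_gap: 0.44
gripper_force: 40.5
```

>>> move_arm(
  commands="12 46 0 0 0 0 -0.7; 24 94 0 0 0 0 -0.7; 36 142 0 0 0 0 -0.7; 48 190 0 0 0 0 -0.7; 60 238 0 0 0 0 -0.7",
)

```text
t: 26.32
tcp_pos: [0.4734, 0.1303, 0.163]
tool_rot: [0.157, 0.988, -0.0, -0.0]
force: [0.8, 0.9, -1.2]
finger_gap: 0.44
gripper_force: 40.5
```

>>> move_arm(
  commands="9 36 0 0 0 -7 -0.7; 18 71 0 0 0 -14 -0.7; 27 106 0 0 0 -21 -0.7; 36 141 0 0 0 -21 -0.7; 36 141 0 0 0 -21 -0.7",
)

```text
t: 26.95
tcp_pos: [0.483, 0.2759, 0.1628]
tool_rot: [-0.027, 1.0, 0.0, 0.0]
force: [-0.7, 0.4, -1.7]
finger_gap: 0.439
gripper_force: 40.6
```

```bash
python3 - <<'E'
from h import *
delta([.4833,.2745,.021],np.radians(92.7))
E
```

```text
t 26.95 shift [ -0.2  -1.5 141.8] gap 0.439
turn z deg 0.4 q6 -1.3072531364915057
```

>>> move_arm(
  commands="0 -1 45 0 0 0 -0.7; 0 -1 90 0 0 0 -0.7; 0 -1 120 0 0 0 -0.7; 0 -1 135 0 0 0 -0.7; 0 -1 142 0 0 0 -0.7",
)

```text
t: 27.58
tcp_pos: [0.4834, 0.2723, 0.0208]
tool_rot: [-0.025, 1.0, -0.0, -0.0]
force: [0.1, -0.1, -2.2]
finger_gap: 0.436
gripper_force: 40.5
```

>>> move_arm(
  commands="0 0 1 0 0 0 -0.7; 0 0 1 0 0 0 0; 0 0 1 0 0 0 0.4; 0 0 1 0 0 0 0.4; 0 0 1 0 0 0 0.4",
)

```text
t: 28.2
tcp_pos: [0.4836, 0.273, 0.0207]
tool_rot: [-0.025, 1.0, 0.0, 0.0]
force: [0.3, 0.1, -0.9]
finger_gap: 0.7
gripper_force: 0.0
```

>>> move_arm(
  commands="0 0 -20 0 0 0 0.4; 0 0 -60 0 0 0 0.4; 0 0 -110 0 0 0 0.4; 0 0 -150 0 0 0 1; 0 0 -150 0 0 0 1",
)

```text
t: 28.82
tcp_pos: [0.4859, 0.2739, 0.174]
tool_rot: [-0.026, 1.0, 0.001, 0.004]
force: [0.2, 0.4, -0.6]
finger_gap: 1.003
gripper_force: 0.0
```

```bash
python3 - <<'E'
from h import *
s=snap('wrist','w9')
# carton corners predicted in wrist image and colour blob of carton
q=np.array([[.4833,.2745,.081]]); print('pred',w2p(s,q[0]))
a=cv2.cvtColor(s['image'],cv2.COLOR_RGB2HSV); m=((a[:,:,0]<25)&(a[:,:,1]>90)&(a[:,:,2]>90)).astype(np.uint8)
n,_,t,c=cv2.connectedComponentsWithStats(m)
for i in range(1,n):
    if t[i,4]>150: print(t[i],c[i].round(1))
delta([.575,-.282,.17],None)
print(st()['q'])
E
```

```text
pred [284.13043839 193.98965906]
[332  31  17  72 246] [338.5  66. ]
[  4 155  44  19 636] [ 25.5 164.7]
[ 49 154  21  22 379] [ 59.1 164.3]
[ 79 160  27  15 203] [ 91.2 167.6]
[ 260  161   45   55 2006] [282.5 191.4]
[ 86 176  27  14 249] [ 98.9 182.3]
t 28.88 shift [ -62.4 -559.1    1.6] gap 1.001
[ 3.12735291e-01  4.58994702e-01  1.63226344e+00 -1.84387906e-05
  1.04666743e+00 -1.30897167e+00]
```

>>> move_arm(
  commands="-6 -55 0 0 0 0 1; -12 -110 0 0 0 0 1; -18 -165 0 0 0 0 1; -25 -222 0 0 0 0 1; -31 -279 0 0 0 0 1",
)

```text
t: 29.5
tcp_pos: [0.5274, -0.0057, 0.1686]
tool_rot: [-0.025, 1.0, 0.0, -0.002]
force: [0.7, 0.5, 0.5]
finger_gap: 0.995
gripper_force: 0.0
```

>>> move_arm(
  commands="-6 -55 0 0 0 0 1; -12 -110 0 0 0 0 1; -18 -165 0 0 0 0 1; -25 -222 0 0 0 0 1; -31 -280 0 0 0 0 1",
)

```text
t: 30.12
tcp_pos: [0.5727, -0.2832, 0.168]
tool_rot: [-0.025, 1.0, 0.001, -0.002]
force: [0.4, 0.3, 0.7]
finger_gap: 0.999
gripper_force: 0.0
```

```bash
cat > lid.py <<'E'
import sys
from h import *
def find(x,y,z,d,name):
    s=snap('wrist',name); u=w2p(s,(x,y,z)); g=cv2.cvtColor(s['image'],cv2.COLOR_RGB2GRAY)
    r=np.linalg.norm(w2p(s,(x,y+d/2,z))-u); b=int(r*2); x0,y0=(u-b).astype(int)
    sub=g[max(0,y0):y0+2*b,max(0,x0):x0+2*b]
    c=cv2.HoughCircles(sub,cv2.HOUGH_GRADIENT,1,10,param1=80,param2=10,minRadius=int(r*.85),maxRadius=int(r*1.15))
    print('pred',u,'r',r)
    for q in (c[0][:3] if c is not None else []): print(q, p2w(s,q[0]+max(0,x0),q[1]+max(0,y0),z).round(4))
E
python3 - <<'E'
from lid import *
delta([.575,-.281,.17]); find(.575,-.281,.06,.042,'w10')
delta([.575,-.281,-.005],np.radians(92.7))
E
```

```text
t 30.12 shift [-2.4  2.1 -2. ] gap 0.999
pred [285.37427262 196.25997782] r 22.5333196544894
[41.5 47.5 21. ] [ 0.5773 -0.2845  0.06  ]
t 30.18 shift [ -0.7  13.  173.2] gap 1.0
turn z deg -0.0 q6 -2.257148910157747
```

>>> move_arm(
  commands="0 0 0 0 0 0 1; 0 0 0 0 0 0 1; 0 0 0 0 0 0 1; 0 0 0 0 0 0 1; 0 0 0 0 0 0 1",
)

```text
t: 30.8
tcp_pos: [0.5739, -0.2815, 0.1706]
tool_rot: [-0.026, 1.0, -0.0, 0.0]
force: [0.5, -0.4, -0.3]
finger_gap: 0.998
gripper_force: 0.0
```

```bash
python3 - <<'E'
from lid import *
find(.577,-.283,.06,.042,'w11')
delta([.577,-.283,-.005],np.radians(92.7))
E
```

```text
pred [281.67963322 195.87002684] r 22.358339719814946
[44.5 45.5 21.6] [ 0.5776 -0.2831  0.06  ]
t 30.85 shift [ -3.   -1.4 175.6] gap 0.996
turn z deg 0.3 q6 -2.2532162116771652
```

>>> move_arm(
  commands="-3 -1 50 0 0 0 1; -3 -1 100 0 0 0 1; -3 -1 140 0 0 0 1; -3 -1 160 0 0 0 1; -3 -1 168 0 0 0 1",
)

```text
t: 31.48
tcp_pos: [0.5767, -0.283, 0.0016]
tool_rot: [-0.025, 1.0, 0.0, -0.0]
force: [-0.7, -0.7, 0.5]
finger_gap: 1.001
gripper_force: 0.0
```

>>> move_arm(
  commands="0 0 0 0 0 0 1; 0 0 0 0 0 0 -0.2; 0 0 0 0 0 0 -0.4; 0 0 0 0 0 0 -0.4; 0 0 0 0 0 0 -0.4",
  grip_force=30,
)

```text
t: 32.1
tcp_pos: [0.5775, -0.2834, 0.0036]
tool_rot: [-0.025, 1.0, -0.001, 0.001]
force: [-1.2, 1.7, 6.1]
finger_gap: 0.481
gripper_force: 30.1
```

>>> move_arm(
  commands="0 0 0 0 0 0 -0.6; 0 0 -20 0 0 0 -0.6; 0 0 -60 0 0 0 -0.6; 0 0 -110 0 0 0 -0.6; 0 0 -150 0 0 0 -0.6",
  grip_force=40,
)

```text
t: 32.72
tcp_pos: [0.577, -0.2832, 0.155]
tool_rot: [-0.025, 1.0, -0.001, 0.001]
force: [0.4, -0.2, -0.4]
finger_gap: 0.473
gripper_force: 40.9
```

```bash
python3 - <<'E'
from h import *
print(st()['force'],st()['tcp_pos'])
delta([.5463,.2775,.152],np.radians(92.7))
E
```

```text
[ 0.38703908 -0.15091941 -0.44590055] [ 0.57696097 -0.28324209  0.15504623]
t 32.73 shift [  2.1 561.6   2.4] gap 0.473
turn z deg 0.2 q6 -2.251502169733502
```

>>> move_arm(
  commands="0 55 0 0 0 0 -0.6; 0 110 0 0 0 0 -0.6; 0 165 0 0 0 0 -0.6; 1 222 0 0 0 0 -0.6; 1 280 0 0 0 0 -0.6",
)

```text
t: 33.35
tcp_pos: [0.5612, -0.0019, 0.1531]
tool_rot: [-0.025, 1.0, -0.0, 0.0]
force: [1.4, 0.2, -2.3]
finger_gap: 0.473
gripper_force: 41.0
```

>>> move_arm(
  commands="0 55 0 0 0 0 -0.6; 0 110 0 0 0 0 -0.6; 0 165 0 0 0 0 -0.6; 1 222 0 0 0 0 -0.6; 1 281 0 0 0 0 -0.6",
)

```text
t: 33.98
tcp_pos: [0.5459, 0.2787, 0.1531]
tool_rot: [-0.025, 1.0, -0.0, 0.0]
force: [1.4, 0.7, -1.4]
finger_gap: 0.474
gripper_force: 41.0
```

>>> move_arm(
  commands="0 0 0 0 0 0 -0.6; 0 0 0 0 0 0 -0.6; 0 0 0 0 0 0 -0.6; 0 0 0 0 0 0 -0.6; 0 0 0 0 0 0 -0.6",
)

```text
t: 34.6
tcp_pos: [0.5466, 0.2761, 0.1524]
tool_rot: [-0.025, 1.0, -0.0, -0.0]
force: [0.2, -0.7, -2.0]
finger_gap: 0.474
gripper_force: 41.1
```

```bash
python3 - <<'E'
from h import *
print(st()['force'])
delta([.5463,.2775,.010],np.radians(92.7))
E
```

```text
[ 0.20798123 -0.66863287 -2.01397779]
t 34.6 shift [  0.2   1.4 142.4] gap 0.474
turn z deg 0.1 q6 -1.3344676432394798
```

>>> move_arm(
  commands="0 1 45 0 0 0 -0.6; 0 1 90 0 0 0 -0.6; 0 1 120 0 0 0 -0.6; 0 1 135 0 0 0 -0.6; 0 1 142 0 0 0 -0.6",
)

```text
t: 35.22
tcp_pos: [0.5465, 0.2779, 0.0099]
tool_rot: [-0.025, 1.0, -0.0, -0.0]
force: [0.8, -0.0, -1.3]
finger_gap: 0.474
gripper_force: 41.1
```

>>> move_arm(
  commands="0 0 1 0 0 0 -0.6; 0 0 1 0 0 0 0; 0 0 1 0 0 0 0.4; 0 0 1 0 0 0 0.4; 0 0 1 0 0 0 0.4",
)

```text
t: 35.85
tcp_pos: [0.5465, 0.2782, 0.0097]
tool_rot: [-0.025, 1.0, 0.0, 0.0]
force: [-0.6, 1.3, -0.1]
finger_gap: 0.701
gripper_force: 0.0
```

>>> move_arm(
  commands="0 0 -20 0 0 0 0.4; 0 0 -60 0 0 0 0.4; 0 0 -110 0 0 0 0.4; 0 0 -150 0 0 0 1; 0 0 -150 0 0 0 1",
)

```text
t: 36.48
tcp_pos: [0.549, 0.279, 0.1634]
tool_rot: [-0.025, 1.0, 0.001, 0.004]
force: [0.7, -0.3, -1.0]
finger_gap: 0.996
gripper_force: 0.0
```

```bash
python3 - <<'E'
from lid import *
find(.5463,.2775,.065,.042,'w12')
delta([.444,-.257,.17],np.radians(92.7))
E
```

```text
pred [281.68555534 192.22583414] r 23.399504612773857
[48.5 43.5 25.4] [0.5437 0.279  0.065 ]
[35.5 22.5 21. ] [0.5253 0.2666 0.065 ]
t 36.52 shift [ 130.2 -529.5   -9.9] gap 0.997
turn z deg 0.2 q6 -1.3328138744256786
```

>>> move_arm(
  commands="13 -54 0 0 0 0 1; 26 -108 0 0 0 0 1; 39 -162 0 0 0 0 1; 52 -214 0 0 0 0 1; 65 -265 0 0 0 0 1",
)

```text
t: 37.15
tcp_pos: [0.493, 0.0088, 0.1578]
tool_rot: [-0.025, 1.0, 0.0, -0.002]
force: [0.4, -0.1, -0.5]
finger_gap: 0.998
gripper_force: 0.0
```

>>> move_arm(
  commands="13 -54 0 0 0 0 1; 26 -108 0 0 0 0 1; 39 -162 0 0 0 0 1; 52 -214 0 0 0 0 1; 65 -264 0 0 0 0 1",
)

```text
t: 37.78
tcp_pos: [0.4417, -0.2577, 0.1577]
tool_rot: [-0.025, 1.0, 0.001, -0.001]
force: [-0.1, 0.3, -0.5]
finger_gap: 0.994
gripper_force: 0.0
```

>>> move_arm(
  commands="0 0 0 0 0 0 1; 0 0 0 0 0 0 1; 0 0 0 0 0 0 1; 0 0 0 0 0 0 1; 0 0 0 0 0 0 1",
)

```text
t: 38.4
tcp_pos: [0.4435, -0.256, 0.1594]
tool_rot: [-0.026, 1.0, 0.0, 0.0]
force: [-0.1, -0.0, -0.3]
finger_gap: 1.005
gripper_force: 0.0
```

```bash
python3 - <<'E'
from lid import *
find(.444,-.257,.046,.047,'w13')
delta([.444,-.257,0],np.radians(92.7))
E
```

```text
pred [282.32676712 192.4673109 ] r 24.852653773719563
[48.5 50.5 23.9] [ 0.445  -0.2577  0.046 ]
[48.5 40.5 21.6] [ 0.4354 -0.2582  0.046 ]
t 38.45 shift [ -0.4  -0.8 159.4] gap 1.0
turn z deg 0.3 q6 -2.3650788501516153
```

>>> move_arm(
  commands="-1 -1 50 0 0 0 1; -1 -1 100 0 0 0 1; -1 -1 140 0 0 0 1; -1 -1 152 0 0 0 1; -1 -1 158 0 0 0 1",
)

```text
t: 39.08
tcp_pos: [0.4447, -0.258, 0.0013]
tool_rot: [-0.026, 1.0, -0.0, 0.0]
force: [0.7, 0.0, 0.0]
finger_gap: 0.997
gripper_force: 0.0
```

>>> move_arm(
  commands="0 0 2 0 0 0 1; 0 0 5 0 0 0 1; 0 0 8 0 0 0 1; 0 0 11 0 0 0 1; 0 0 11 0 0 0 1",
)

```text
t: 39.7
tcp_pos: [0.4442, -0.2577, -0.0098]
tool_rot: [-0.025, 1.0, 0.0, -0.0]
force: [1.4, 0.5, -0.3]
finger_gap: 0.998
gripper_force: 0.0
```

>>> move_arm(
  commands="0 0 0 0 0 0 0.5; 0 0 0 0 0 0 0; 0 0 0 0 0 0 -0.2; 0 0 0 0 0 0 -0.2; 0 0 0 0 0 0 -0.2",
  grip_force=30,
)

```text
t: 40.33
tcp_pos: [0.4443, -0.2578, -0.0094]
tool_rot: [-0.025, 1.0, -0.0, 0.0]
force: [-0.5, 0.0, 5.1]
finger_gap: 0.534
gripper_force: 30.5
```

>>> move_arm(
  commands="0 0 0 0 0 0 -0.4; 0 0 -20 0 0 0 -0.4; 0 0 -60 0 0 0 -0.4; 0 0 -110 0 0 0 -0.4; 0 0 -160 0 0 0 -0.4",
  grip_force=40,
)

```text
t: 40.95
tcp_pos: [0.4439, -0.2574, 0.1511]
tool_rot: [-0.025, 1.0, 0.0, -0.0]
force: [0.1, -1.3, -1.7]
finger_gap: 0.526
gripper_force: 41.2
```

```bash
python3 - <<'E'
from h import *
print(st()['force'],st()['tcp_pos'])
delta([.6092,.2805,.152],np.radians(92.7))
E
```

```text
[ 0.06273392 -1.28259914 -1.74594993] [ 0.44390488 -0.25740427  0.15109501]
t 40.95 shift [-192.4  528.8   -0.6] gap 0.526
turn z deg 0.2 q6 -2.3651067118442066
```

```bash
python3 - <<'E'
from m import *
print('soap',f(162,193,.17))
E
```

```text
soap [0.68676128 0.4002023  0.17      ]
```

>>> move_arm(
  commands="-19 53 0 0 0 0 -0.4; -38 106 0 0 0 0 -0.4; -57 159 0 0 0 0 -0.4; -76 212 0 0 0 0 -0.4; -96 264 0 0 0 0 -0.4",
)

```text
t: 41.58
tcp_pos: [0.5268, 0.0126, 0.1498]
tool_rot: [-0.025, 1.0, 0.0, -0.0]
force: [1.0, -0.6, -1.3]
finger_gap: 0.526
gripper_force: 41.4
```

>>> move_arm(
  commands="-19 53 0 0 0 0 -0.4; -38 106 0 0 0 0 -0.4; -57 159 0 0 0 0 -0.4; -76 212 0 0 0 0 -0.4; -96 264 0 0 0 0 -0.4",
)

```text
t: 42.2
tcp_pos: [0.6091, 0.2811, 0.1493]
tool_rot: [-0.026, 1.0, -0.0, -0.001]
force: [1.2, -0.6, -1.0]
finger_gap: 0.53
gripper_force: 41.4
```

>>> move_arm(
  commands="0 0 0 0 0 0 -0.4; 0 0 0 0 0 0 -0.4; 0 0 0 0 0 0 -0.4; 0 0 0 0 0 0 -0.4; 0 0 0 0 0 0 -0.4",
)

```text
t: 42.82
tcp_pos: [0.6094, 0.2784, 0.1505]
tool_rot: [-0.025, 1.0, -0.0, 0.0]
force: [0.2, 0.3, -0.2]
finger_gap: 0.53
gripper_force: 41.4
```

```bash
python3 - <<'E'
from h import *
delta([.6092,.2805,-.003],np.radians(92.7))
E
```

```text
t 42.83 shift [1.000e-01 2.100e+00 1.535e+02] gap 0.53
turn z deg 0.1 q6 -1.3582317645352702
```

>>> move_arm(
  commands="0 2 45 0 0 0 -0.4; 0 2 90 0 0 0 -0.4; 0 2 125 0 0 0 -0.4; 0 2 145 0 0 0 -0.4; 0 2 153 0 0 0 -0.4",
)

```text
t: 43.45
tcp_pos: [0.609, 0.281, -0.0036]
tool_rot: [-0.025, 1.0, -0.0, -0.001]
force: [-0.2, 0.1, -1.5]
finger_gap: 0.529
gripper_force: 41.5
```

>>> move_arm(
  commands="0 0 1 0 0 0 -0.4; 0 0 1 0 0 0 0.2; 0 0 1 0 0 0 0.5; 0 0 1 0 0 0 0.5; 0 0 1 0 0 0 0.5",
)

```text
t: 44.08
tcp_pos: [0.6094, 0.2814, -0.0032]
tool_rot: [-0.025, 1.0, 0.0, 0.0]
force: [1.0, 0.3, 0.1]
finger_gap: 0.75
gripper_force: 0.0
```

>>> move_arm(
  commands="0 0 -20 0 0 0 0.5; 0 0 -60 0 0 0 0.5; 0 0 -110 0 0 0 0.5; 0 0 -160 0 0 0 0.5; 0 0 -170 0 0 0 0.5",
)

```text
t: 44.7
tcp_pos: [0.6122, 0.2823, 0.1727]
tool_rot: [-0.026, 1.0, 0.001, 0.005]
force: [-0.3, 0.1, 0.9]
finger_gap: 0.749
gripper_force: 0.0
```

>>> move_arm(
  commands="40 20 0 0 0 0 0.5; 90 40 0 0 0 0 0.5; 140 80 0 0 0 0 0.5; 190 120 0 0 0 0 0.5; 230 160 0 0 0 0 0.5",
)

```text
t: 45.32
tcp_pos: [0.3689, 0.4297, 0.1663]
tool_rot: [-0.025, 1.0, -0.0, -0.001]
force: [1.2, 0.2, 0.5]
finger_gap: 0.75
gripper_force: 0.0
```

>>> move_arm(
  commands="30 40 0 0 0 0 0.5; 60 80 0 0 0 0 0.5; 60 80 0 0 0 0 0.5; 60 80 0 0 0 0 0.5; 60 80 0 0 0 0 0.5",
)

```text
t: 45.95
tcp_pos: [0.3082, 0.5051, 0.1662]
tool_rot: [-0.025, 1.0, -0.0, -0.0]
force: [0.6, 0.5, 0.3]
finger_gap: 0.751
gripper_force: 0.0
```

```bash
python3 - <<'E'
from h import *
s=snap('top','tf'); c=snap('scene','sf'); A=s['image'][:,:,::-1]; B=c['image'][:,:,::-1]
cv2.imwrite('pics/fin.png',np.vstack([cv2.resize(A[130:270,145:440],(800,380),interpolation=cv2.INTER_CUBIC),cv2.resize(B[130:340,130:440],(325,220)) if 0 else np.hstack([cv2.resize(B[160:340,320:440],(147,220),interpolation=cv2.INTER_CUBIC),cv2.resize(B[130:320,150:350],(232,220),interpolation=cv2.INTER_CUBIC),np.zeros((220,421,3),np.uint8)])]))
E
```

```text
(no output)
```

View pics/fin.png

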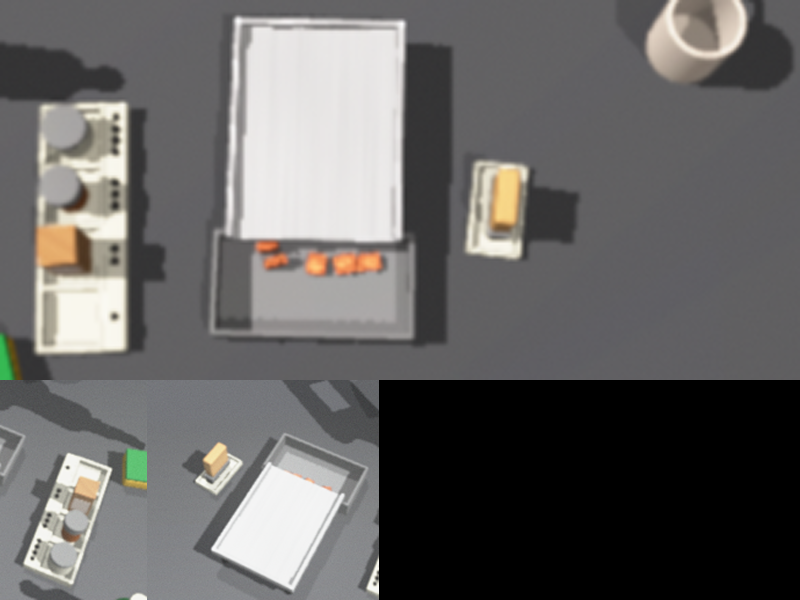

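The final view shows the plate clear with five chips in the tray at (255–385, 245–265). The scraper is upright in its rest (507,200). The carton, jar and tub are in pockets 2, 3 and 4 (60,245 / 62,188 / 65,128), and pocket 1 is empty.

```bash
python3 -c "
from station import ticket
print(ticket.sign_off())"
```

```text
the job is handed in; nothing more can be done
None
```

I handed the job in after about 46 s of robot time: all five chips are in the tray, the scraper stands in its rest, and the carton, jar and tub are in pockets 2, 3 and 4, with pocket 1 empty because there was no tin today; the first carton grasp slipped off its top (33 N wrist force, carton not moved) and the second held.

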